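# Pack out the bonding jig and hold the phone's back panel flush

### The job

Take the white spacer from its wooden holder and slip it upright into the one gap between the phone and the jig's stop blocks that is wide enough for it, without forcing it into the narrow ones, fully down onto the jig's bed, and let go of it. Then press the phone's raised back panel down flush with its rim, not so hard that the glass cracks, and finish while still holding it pressed there: do not let go of the panel. Leave the other things on the bench where they are.

Things in the scene. Friction and masses are not known exactly. Their poses are not given: they have to be found in the camera images.
- spacer: loose white plastic spacer (about 50 g), standing upright in the holder: 14 mm thick (its x), 75 mm tall (its z); blade 34 mm wide (its y) up to 38 mm height, above it a grip 24 mm wide; the lowest 4 mm is a nose of 10 x 30 mm. Origin: centre of its underside. Pinch it across its thickness, about 60 mm up, so that the fingers stay above phone and blocks
- holder: fixed wooden block, 60 x 70 x 20 mm, its 12 mm deep slot (floor 8 mm above the table) holds the spacer's foot loosely; origin under its centre, axes parallel to the spacer's
- jig: fixed bonding jig: aluminium bed 190 x 190 x 8 mm; origin under its centre, axes along its edges. A phone lies face down in its middle on a pedestal of the same outline, 74 mm (x) by 156 mm (y), rim 34 mm above the table. Four stop blocks as high as the rim stand two beside each long side; the gaps reach down to the bed, 8 mm above the table
- stop_thin: fixed steel stop block on the jig, 16 mm thick (its x, along the jig's x), 44 mm along y, 26 mm high; origin under its centre, at jig x = +62 or -62, y = +45 or -45 mm (which corner varies); it leaves a 17 mm gap to the phone's long side, the only one that takes the spacer (its x along the jig's x, at the block's middle, underside on the bed); the gap's middle is 45.5 mm in jig x from the jig's centre
- stop_thick1: fixed steel stop block on the jig, 34 mm thick (its x, along the jig's x), 44 mm along y, 26 mm high; origin under its centre, at jig x = +62 or -62, y = +45 or -45 mm (which corner varies); it leaves a 8 mm gap to the phone's long side, too narrow for the spacer
- stop_thick2: fixed steel stop block on the jig, 34 mm thick (its x, along the jig's x), 44 mm along y, 26 mm high; origin under its centre, at jig x = +62 or -62, y = +45 or -45 mm (which corner varies); it leaves a 8 mm gap to the phone's long side, too narrow for the spacer
- stop_thick3: fixed steel stop block on the jig, 34 mm thick (its x, along the jig's x), 44 mm along y, 26 mm high; origin under its centre, at jig x = +62 or -62, y = +45 or -45 mm (which corner varies); it leaves a 8 mm gap to the phone's long side, too narrow for the spacer
- panel (a joint): how far the panel is pressed down, m: 0 = raised by its springy adhesive gasket, 5 mm proud of the phone's rim; 0.005 = flush with the rim, a hard stop. It only moves straight down, needs about 4 N to start and 9 N to be flush, and springs back when let go
- panel_top (a point): centre of the top face of the white glass back panel, 65 x 147 mm, 4 mm thick, lying inside the phone's 4 mm wide rim; 39 mm above the table when raised, 34 mm when flush. More than 45 N on it cracks the glass
- screw_cup: small open steel cup, 40 mm across, 22 mm high; origin under its centre; a bystander
- flask: closed amber bottle, 48 mm across, 110 mm high; origin under its centre; a bystander
- jar: closed clear jar, 56 mm across, 60 mm high; origin under its centre; a bystander
- driver: screwdriver lying flat, 160 mm long; a bystander
- meter: multimeter lying on its back, 85 x 170 x 40 mm; origin under its centre; a bystander
- tray: grey parts tray, 60 x 150 x 22 mm; origin under its centre; a bystander
- old_phone: black phone lying flat, 72 x 150 x 9 mm; origin under its centre; a bystander

How it is judged:
On the way:
1. the spacer stands fully down in the wide gap, let go, and the panel is not pressed yet ((x of spacer in the frame of stop_thin between -0.022 and -0.011 m or x of spacer in the frame of stop_thin between 0.011 and 0.022 m) and x of spacer in the frame of jig between -0.051 and 0.051 m and y of spacer in the frame of stop_thin between -0.016 and 0.016 m and z of spacer in the frame of jig below 0.0105 m and angle between spacer's own z axis and vertical below 0.16 rad and angle between the x axis of spacer and the x axis of jig, either way round below 0.25 rad and contact force between the arm and spacer below 0.2 N and value of joint panel below 0.003 m), for 0.2 s.
At the end, for the whole second after the job is handed in: Spacer untouched in the gap between phone and thin block: within 16 mm of the block's middle, underside within 2.5 mm of the bed, leaning under 9 degrees, square to the jig within 14 degrees. Fingers press the panel with over 4 N, within 1 mm of flush with the rim ((x of spacer in the frame of stop_thin between -0.022 and -0.011 m or x of spacer in the frame of stop_thin between 0.011 and 0.022 m) and x of spacer in the frame of jig between -0.051 and 0.051 m and y of spacer in the frame of stop_thin between -0.016 and 0.016 m and z of spacer in the frame of jig below 0.0105 m and angle between spacer's own z axis and vertical below 0.16 rad and angle between the x axis of spacer and the x axis of jig, either way round below 0.25 rad and contact force between the arm and spacer below 0.2 N and value of joint panel above 0.004 m and contact force between the fingers and panel above 4 N and linear speed of spacer below 0.02 m/s); the arm keeps its last pose, push and grip.
It fails at once if the glass panel is pressed with more than 45 N (contact force between the arm and panel above 45 N).
It fails at once if the spacer is forced against a thick stop block (more than 20 N) (contact force between spacer and stop_thick1 above 20 N or contact force between spacer and stop_thick2 above 20 N or contact force between spacer and stop_thick3 above 20 N).
It fails at once if a bystander is moved more than 30 mm or tipped over (distance of any of screw_cup, flask, jar, driver, meter, tray, old_phone from where it was at the start of the episode above 0.03 m or angle between any of flask, jar, screw_cup's own z axis and vertical above 0.6 rad).
It also fails if it takes over 51 s, if anything falls off the work surface, if the arm or the gripper's body presses on something with over 40 N, if the wrist force passes 120 N, or if a joint passes its speed limit or range.

### The arm

A 7-joint arm with a two-finger parallel gripper is mounted at the origin on the work surface. World frame = base frame: x ahead of the robot, y to its left, z up, the work surface at z = 0. Lengths are in m, angles in rad, forces in N, time in s.
With the tool pointing down it reaches from about 0.425 to 0.875 m from the base axis. Payload 4.7 kg.
Tool frame: the origin (TCP) lies between the finger pads; the fingertips stand 25 mm ahead of it and the grasp point (between the pads) lies 6 mm ahead of it; z points along the fingers, y is the line along which they close (so a half turn about z gives the same grasp; the last joint's range is limited). The gripper opens to 87 mm and grips with 3 to 60 N. Pads are 19 mm wide; open, the fingers measure 117 mm over their backs; the gripper's body (75 mm by 190 mm) begins 51 mm behind the grasp point.
Start: joints at [-1.251, 0.321, -0.07, 1.45, 0.023, 1.371, -0.057], TCP at [0.196, 0.62, 0.248] pointing down, gripper open.
Joint ranges: [-2.86, 2.86], [-0.3, 2.09], [-1.38, 1.24], [0.06, 2.45], [-1.56, 4.7], [0.09, 2.05], [-2.69, 2.69]. Speed limits (rad/s): [2.57, 2.57, 3.14, 3.14, 3.14, 3.14, 3.14].

### API

Orientations are given as [roll, pitch, yaw] about the fixed x, y, z axes, in that order (R = Rz(yaw) Ry(pitch) Rx(roll)).
In Python, from bench import sense, capture, hand_in gives the robot as it stands.
- The arm moves only by the tool arm_command, never from a script. Its argument "commands" is a list of rows, each an object of numbers: "hand": the gripper's target within -1 to 1 (shut at 1, half-way at 0, fully open at -1); "tx", "ty", "tz": the shift along the tool's x, y, z in cm; "yaw": the turn about the tool's z in degrees. A call has 1 to 20 rows; each row shifts and turns the commanded pose from where the row before left it, along the tool's axes as they then stand; what a row does not reach is not made up. A row lasts 1/8 s, in which the tool goes at most 62.5 mm and 10.7 degrees, less where a joint would pass 70% of its speed; a pose out of reach is approached as far as the arm can. A call is refused whole if a number of a shift passes 6.25 or a number of a turn 10.7, either way. A call with a gripper value outside its range is refused whole. The fingers move at their own pace and stop on an object; "grip_force" is the grip in N (left out, the last holds). Time passes only in rows, so rows that do not move let the fingers close. It gives the time, the measured TCP pose, the force, the opening and the grip force at its end, in the units of the state.
- sense(): the state, without advancing time (a new reading comes with each control period).
- capture(name): name is "side" or "top"; returns a dict with "img" (480x640x3 uint8, red, green, blue), "camera_matrix" (3x3 intrinsics, pixels), "origin" and "rotation" of the camera in the world. Camera axes: x right, y up, looking along -z (the intrinsics and any distortion apply to the point x, -y, -z); pixel columns grow to the right and rows downward; lengths in m; the calibration is good to about 2 mm. A picture is of the moment at which its call begins. There is no depth.
- hand_in(): hands the job in; it is judged then, once.
The state is a dict: "t": time; "joint_pos": joint angles; "qd": joint speeds; "joint_efforts": joint torques, N m; "tcp_pos": TCP position; "tool_rot": TCP orientation; "ft_force": force on the tool from outside, world axes, zero at the start; "ft_torque": the same for the moment, N m; "finger_gap": finger opening in m; "grip_force": force on a finger pad.
Only numpy, scipy, OpenCV 4.12 (cv2) and the standard library are available. Lean on these libraries where they do the work, as an engineer would, in place of code of your own. Each camera call takes 0.05 s, during which the arm holds its last target. There are 200 camera calls.

## Working session

There is one attempt and no reset: what is moved stays moved. The work goes in short steps, Python scripts to look and compute and a tool call to move; the robot and the scene stay as the last step left them, time stands still between calls to the robot, and variables do not carry over. Pictures are saved under pics/ and viewed, at most 10 in all, crops included, and the job is handed in when it is done.

Besides the shell and the picture viewer there is one more tool, called after ">>>" as a command line: name --argument value ..., lists and objects as JSON in quotes. arm_command: Moves the arm, as the interface text tells. Its arguments: {"type":"object","properties":{"commands":{"type":"array"},"grip_force":{"type":"number"}},"required":["commands"]}

```bash
mkdir -p pics; cat > h.py <<'E'
import cv2,numpy as np
from bench import sense,capture,hand_in
def ray(c,u,v):
    K=c["camera_matrix"];d=np.linalg.inv(K)@np.array([u,v,1.]);return np.array(c["rotation"])@np.array([d[0],-d[1],-d[2]])
def onz(c,u,v,z):
    d=ray(c,u,v);o=np.array(c["origin"]);return o+d*(z-o[2])/d[2]
def proj(c,p):
    q=np.array(c["rotation"]).T@(np.array(p)-np.array(c["origin"]));q=np.array([q[0],-q[1],-q[2]]);q=c["camera_matrix"]@q;return q[:2]/q[2]
def save(c,n): cv2.imwrite("pics/"+n,cv2.cvtColor(c["img"],cv2.COLOR_RGB2BGR))
E
python3 - <<'E'
from h import *
for n in("top","side"):
    c=capture(n);save(c,n+"1.png");print(n,c.keys(),c["camera_matrix"],c["origin"],c["rotation"])
print(sense())
E
```

```text
top dict_keys(['img', 'camera_matrix', 'origin', 'rotation']) [[467.94453457   0.         319.5123107 ]
 [  0.         467.94453457 236.459346  ]
 [  0.           0.           1.        ]] [ 0.33525729 -0.01113439  1.06308193] [ 2.21939459e-01  1.64378613e-03 -1.65016157e+00]
side dict_keys(['img', 'camera_matrix', 'origin', 'rotation']) [[483.51892779   0.         324.74852551]
 [  0.         483.51892779 236.60095008]
 [  0.           0.           1.        ]] [-0.0620681 -0.6496087  0.6835273] [ 0.93657832 -0.01337704 -0.79429783]
{'t': 0.1, 'joint_pos': array([-1.25091683,  0.32173947, -0.07007331,  1.45153429,  0.02260827,
        1.37080294, -0.05691916]), 'qd': array([ 0.00018615,  0.00022409,  0.00014716, -0.003058  , -0.00150033,
        0.00048175, -0.00038343]), 'joint_efforts': array([-9.42073802e-05, -4.92574990e+01, -4.05846443e-01, -3.13395488e+01,
       -6.43493794e-02,  3.95405455e-02,  8.10280517e-05]), 'tcp_pos': array([0.19559294, 0.61940633, 0.24658627]), 'tool_rot': array([-3.13989833e+00,  1.04396383e-04,  2.83581235e+00]), 'ft_force': array([ 0.38584178,  0.40300523, -0.00990351]), 'ft_torque': array([-0.03761451, -0.03155706,  0.04096726]), 'grip_force': 0.0, 'finger_gap': 0.08672656580583953}
```

```bash
sed -i 's/np.array(c\["rotation"\])/rot(c)/g' h.py; cat >> h.py <<'E'
from scipy.spatial.transform import Rotation as Ro
def rot(c): return Ro.from_euler("xyz",c["rotation"]).as_matrix()
E
```

```text
(no output)
```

View pics/top1.png

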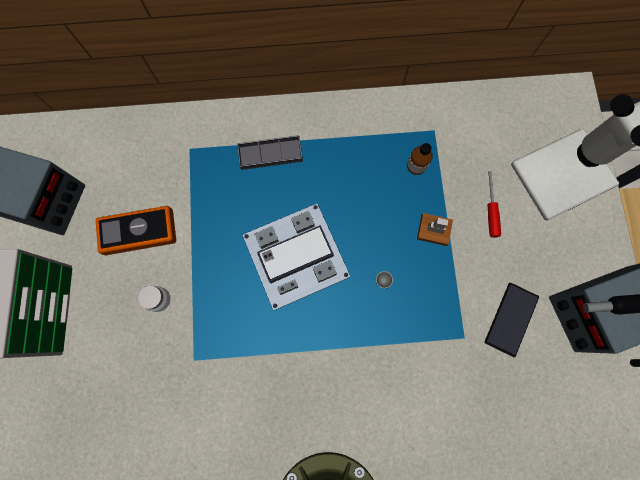

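View pics/side1.png

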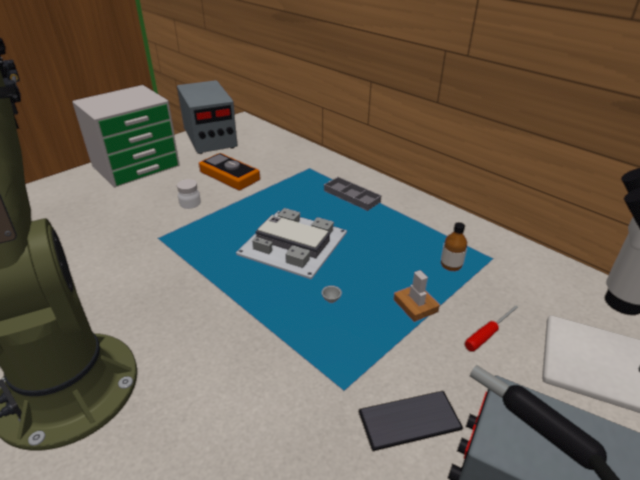

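Top view: jig at about (296,257), thin block at (288,287) (near side, left), holder at (435,229) with the spacer; cup at (384,280). The side view agrees. Next: a zoomed crop and measurements.

```bash
cat > m.py <<'E'
from h import *
c=capture("top");im=c["img"];hsv=cv2.cvtColor(im,cv2.COLOR_RGB2HSV)
def quad(mask,z,name):
    cs,_=cv2.findContours(mask,cv2.RETR_EXTERNAL,cv2.CHAIN_APPROX_NONE);k=max(cs,key=cv2.contourArea)[:,0]
    P=np.array([onz(c,u,v,z)[:2] for u,v in k]);r=cv2.minAreaRect((P*1000).astype(np.float32));print(name,np.round(r,1).tolist() if 0 else r,cv2.boundingRect(k));return r
def roi(m,x0,x1,y0,y1):
    o=np.zeros(m.shape,np.uint8);o[y0:y1,x0:x1]=m[y0:y1,x0:x1].astype(np.uint8)*255;return o
S,V,H=hsv[...,1],hsv[...,2],hsv[...,0]
quad(roi(~((S>120)&(H>90)&(H<115)),230,360,195,318),.008,"jig")
quad(roi((V>225)&(S<40),255,335,222,285),.039,"panel")
quad(roi((H<20)&(S>100)&(V>80) ,410,458,205,250),.02,"holder")
m=roi((S<60),410,458,205,250);quad(m,.083,"spacer")
a=cv2.resize(im[195:315,235:360],None,fx=3.2,fy=4*.8,interpolation=cv2.INTER_CUBIC);b=cv2.resize(im[205:250,410:460],None,fx=8,fy=8,interpolation=cv2.INTER_CUBIC)
o=np.zeros((400,800,3),np.uint8);o[:a.shape[0],:a.shape[1]]=a;o[:360,400:800]=b
cv2.imwrite("pics/z1.png",o[...,::-1])
E
python3 m.py
```

```text
jig ((533.7839965820312, 30.310821533203125), (189.84939575195312, 189.96853637695312), 19.063011169433594) (242, 203, 108, 107)Traceback (most recent call last):
  File "m.py", line 10, in <module>
    quad(roi((V>225)&(S<40),255,335,222,285),.039,"panel")
    ~~~~^^^^^^^^^^^^^^^^^^^^^^^^^^^^^^^^^^^^^^^^^^^^^^^^^^
  File "m.py", line 4, in quad
    cs,_=cv2.findContours(mask,cv2.RETR_EXTERNAL,cv2.CHAIN_APPROX_NONE);k=max(cs,key=cv2.contourArea)[:,0]
                                                                          ~~~^^^^^^^^^^^^^^^^^^^^^^^^
ValueError: max() iterable argument is empty
```

Jig 189.8 x 190 mm: excellent (533.8, 30.3), 19.06°. Relax the panel threshold.

```bash
sed -i 's/V>225)&(S<40)/V>205)\&(S<50)/' m.py; sed -i 's/^quad(roi((V/print("V",V[250,290:300],S[250,295]);&/' m.py; python3 m.py
```

```text
jig ((533.7839965820312, 30.310821533203125), (189.84939575195312, 189.96853637695312), 19.063011169433594) (242, 203, 108, 107)
V [209 209 209 209 209 209 209 208 209 209] 6
panel ((533.6807861328125, 30.378860473632812), (63.503395080566406, 145.4522247314453), 19.085283279418945) (260, 228, 71, 51)
holder ((568.4249267578125, -294.3314514160156), (69.88325500488281, 59.92373275756836), 72.46707916259766) (418, 213, 35, 31)
spacer ((554.9058837890625, -312.62158203125), (23.917295455932617, 98.5299301147461), 82.04856872558594) (446, 205, 12, 45)
```

View pics/z1.png

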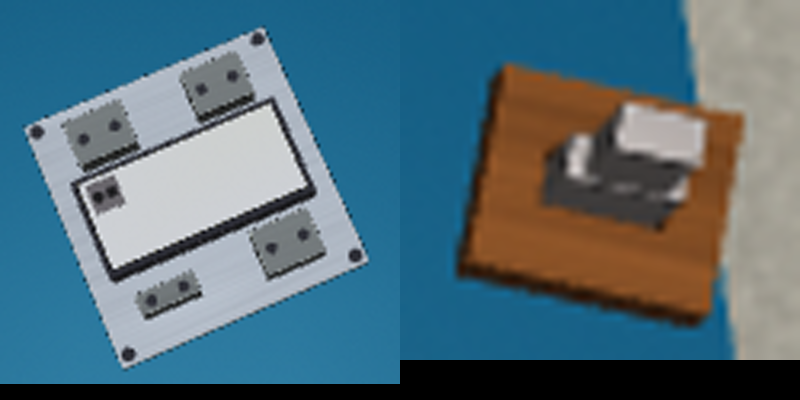

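Crop shows the thin block at top-view pixel about (287.5,287), the others thick; spacer top face centre about (442,222). Both sizes check out against the given ones.

```bash
cat >> h.py <<'E'
def move(target,yawdeg=None):
    "yaw turn first (deg, tool), then shift in cm in turned tool axes"
    s=sense();y=np.rad2deg(s["tool_rot"][2]);yd=y if yawdeg is None else yawdeg
    turn=-((yd-y+180)%360-180);a=np.deg2rad(yd);d=(np.array(target)-s["tcp_pos"])*100
    print("tcp",s["tcp_pos"].round(4),"yaw",y.round(2),"f",s["ft_force"].round(1),"turn",round(turn,2),"shift",[round(x,2) for x in(d[0]*np.cos(a)+d[1]*np.sin(a),d[0]*np.sin(a)-d[1]*np.cos(a),-d[2])],"rpy",s["tool_rot"].round(4),"t",s["t"])
E
python3 - <<'E'
from h import *
c=capture("top")
J=np.array([.5337,.0303]);a=np.deg2rad(19.07);R=np.array([[np.cos(a),-np.sin(a)],[np.sin(a),np.cos(a)]])
print("thin",R.T@(onz(c,287.5,287.2,.034)[:2]-J))
for s in(45,-45): print("gap",J+R@np.array([-.0455,s/1000]))
print("sp",onz(c,442.1,221.9,.083))
m=((c["img"].min(2)>150)&(np.indices((480,640))[1]>430)&(np.indices((480,640))[1]<450)&(np.indices((480,640))[0]>214)&(np.indices((480,640))[0]<227))
n,l,st,ce=cv2.connectedComponentsWithStats(m.astype(np.uint8));print(st,ce)
move([.56,.1,.25],72.5)
E
```

```text
thin [-0.06428498  0.04459899]
gap [0.4759945 0.0579645]
gap [ 0.50539957 -0.02709631]
sp [ 0.56690453 -0.29373079  0.083     ]
[[     0      0    640    480 307132]
 [   447    216      3      2      4]
 [   437    218     11      7     56]
 [   431    222      2      5      8]] [[319.47304742 239.50401782]
 [448.25       216.25      ]
 [442.10714286 221.28571429]
 [431.625      224.375     ]]
tcp [0.1957 0.6196 0.2471] yaw 162.48 f [-0.6  0.6  0.6] turn 89.98 shift [np.float64(-38.6), np.float64(50.37), np.float64(-0.29)] rpy [-3.1408e+00  1.0000e-04  2.8358e+00] t 0.25
```

>>> arm_command --commands '[{"yaw": 10, "hand": -1}, {"yaw": 10}, {"yaw": 10}, {"yaw": 10}, {"yaw": 10}, {"yaw": 10}, {"yaw": 10}, {"yaw": 10}, {"yaw": 10}, {"tx": -3.5, "ty": 4.6}, {"tx": -3.5, "ty": 4.6}, {"tx": -3.5, "ty": 4.6}, {"tx": -3.5, "ty": 4.6}, {"tx": -3.5, "ty": 4.6}, {"tx": -3.5, "ty": 4.6}, {"tx": -3.5, "ty": 4.6}, {"tx": -3.5, "ty": 4.6}, {"tx": -3.5, "ty": 4.6}, {"tx": -3.5, "ty": 4.6}, {"tx": -3.5, "ty": 4.6}]'

```text
invalid input
```

```bash
python3 -c "
from h import *
move([.568,-.294,.14],72.5)"
```

```text
tcp [0.1957 0.6196 0.2471] yaw 162.48 f [-0.6  0.6  0.6] turn 89.98 shift [np.float64(-75.94), np.float64(62.98), np.float64(10.71)] rpy [-3.1408e+00  1.0000e-04  2.8358e+00] t 0.25
```

>>> arm_command --commands '[{"tx": 0, "ty": 0, "tz": 0, "yaw": 10, "hand": -1}, {"tx": 0, "ty": 0, "tz": 0, "yaw": 10, "hand": -1}, {"tx": 0, "ty": 0, "tz": 0, "yaw": 10, "hand": -1}, {"tx": 0, "ty": 0, "tz": 0, "yaw": 10, "hand": -1}, {"tx": 0, "ty": 0, "tz": 0, "yaw": 10, "hand": -1}, {"tx": 0, "ty": 0, "tz": 0, "yaw": 10, "hand": -1}, {"tx": 0, "ty": 0, "tz": 0, "yaw": 10, "hand": -1}, {"tx": 0, "ty": 0, "tz": 0, "yaw": 10, "hand": -1}, {"tx": 0, "ty": 0, "tz": 0, "yaw": 10, "hand": -1}, {"tx": -3.5, "ty": 4.6, "tz": 0, "yaw": 0, "hand": -1}, {"tx": -3.5, "ty": 4.6, "tz": 0, "yaw": 0, "hand": -1}, {"tx": -3.5, "ty": 4.6, "tz": 0, "yaw": 0, "hand": -1}, {"tx": -3.5, "ty": 4.6, "tz": 0, "yaw": 0, "hand": -1}, {"tx": -3.5, "ty": 4.6, "tz": 0, "yaw": 0, "hand": -1}, {"tx": -3.5, "ty": 4.6, "tz": 0, "yaw": 0, "hand": -1}, {"tx": -3.5, "ty": 4.6, "tz": 0, "yaw": 0, "hand": -1}, {"tx": -3.5, "ty": 4.6, "tz": 0, "yaw": 0, "hand": -1}, {"tx": -3.5, "ty": 4.6, "tz": 0, "yaw": 0, "hand": -1}, {"tx": -3.5, "ty": 4.6, "tz": 0, "yaw": 0, "hand": -1}, {"tx": -3.5, "ty": 4.6, "tz": 0, "yaw": 0, "hand": -1}]'

```text
t: 2.75
tcp_pos: [0.5632, 0.099, 0.2478]
tool_rot: [3.141, -0.001, 1.265]
ft_force: [0.1, 1.0, 0.2]
finger_gap: 0.0869
grip_force: 0.0
```

```bash
python3 -c "
from h import *
move([.568,-.294,.14],72.5)"
```

```text
tcp [0.5632 0.099  0.2478] yaw 72.5 f [0.1 1.  0.2] turn 0.0 shift [np.float64(-37.33), np.float64(12.28), np.float64(10.78)] rpy [ 3.1412e+00 -9.0000e-04  1.2654e+00] t 2.75
```

>>> arm_command --commands '[{"tx": -4.67, "ty": 1.54, "tz": 0, "yaw": 0, "hand": -1}, {"tx": -4.67, "ty": 1.54, "tz": 0, "yaw": 0, "hand": -1}, {"tx": -4.67, "ty": 1.54, "tz": 0, "yaw": 0, "hand": -1}, {"tx": -4.67, "ty": 1.54, "tz": 0, "yaw": 0, "hand": -1}, {"tx": -4.67, "ty": 1.54, "tz": 0, "yaw": 0, "hand": -1}, {"tx": -4.67, "ty": 1.54, "tz": 0, "yaw": 0, "hand": -1}, {"tx": -4.67, "ty": 1.54, "tz": 0, "yaw": 0, "hand": -1}, {"tx": -4.67, "ty": 1.54, "tz": 0, "yaw": 0, "hand": -1}, {"tx": 0, "ty": 0, "tz": 3.6, "yaw": 0, "hand": -1}, {"tx": 0, "ty": 0, "tz": 3.6, "yaw": 0, "hand": -1}, {"tx": 0, "ty": 0, "tz": 3.6, "yaw": 0, "hand": -1}, {"tx": 0, "ty": 0, "tz": 0, "yaw": 0, "hand": -1}, {"tx": 0, "ty": 0, "tz": 0, "yaw": 0, "hand": -1}]'

```text
t: 4.38
tcp_pos: [0.5681, -0.2934, 0.141]
tool_rot: [3.14, 0.0, 1.265]
ft_force: [0.9, -0.8, -0.1]
finger_gap: 0.0869
grip_force: 0.0
```

```bash
python3 -c "
from h import *
move([.568,-.294,.074],72.5)
c=capture('side');cv2.imwrite('pics/s2.png',cv2.resize(c['img'][200:330,350:500],None,fx=4,fy=4)[...,::-1])"
```

```text
tcp [ 0.5681 -0.2934  0.141 ] yaw 72.49 f [ 0.9 -0.8 -0.1] turn -0.01 shift [np.float64(-0.06), np.float64(0.01), np.float64(6.7)] rpy [3.1398e+00 3.0000e-04 1.2651e+00] t 4.375
```

View pics/s2.png

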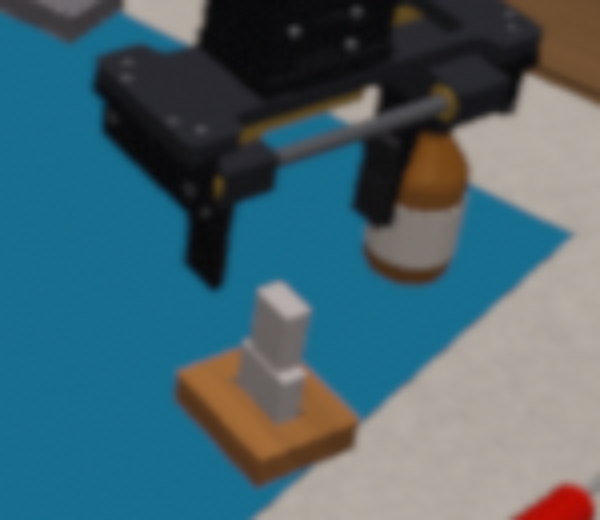

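Crop shows the open fingers straddling the spacer's line (spacer top near (285,300) in the crop), flask clear. Descend and grip.

>>> arm_command --commands '[{"tx": 0, "ty": 0, "tz": 2, "yaw": 0, "hand": -1}, {"tx": 0, "ty": 0, "tz": 2, "yaw": 0, "hand": -1}, {"tx": 0, "ty": 0, "tz": 1.7, "yaw": 0, "hand": -1}, {"tx": 0, "ty": 0, "tz": 1, "yaw": 0, "hand": -1}, {"tx": 0, "ty": 0, "tz": 0, "yaw": 0, "hand": -1}, {"tx": 0, "ty": 0, "tz": 0, "yaw": 0, "hand": 1}, {"tx": 0, "ty": 0, "tz": 0, "yaw": 0, "hand": 1}, {"tx": 0, "ty": 0, "tz": 0, "yaw": 0, "hand": 1}, {"tx": 0, "ty": 0, "tz": 0, "yaw": 0, "hand": 1}, {"tx": 0, "ty": 0, "tz": 0, "yaw": 0, "hand": 1}, {"tx": 0, "ty": 0, "tz": 0, "yaw": 0, "hand": 1}]' --grip_force 20

```text
t: 5.8
tcp_pos: [0.5674, -0.2929, 0.0726]
tool_rot: [3.142, -0.0, 1.265]
ft_force: [0.2, -0.5, -1.2]
finger_gap: 0.0349
grip_force: 0.0
```

>>> arm_command --commands '[{"tx": 0, "ty": 0, "tz": 0, "yaw": 0, "hand": 1}, {"tx": 0, "ty": 0, "tz": 0, "yaw": 0, "hand": 1}, {"tx": 0, "ty": 0, "tz": 0, "yaw": 0, "hand": 1}, {"tx": 0, "ty": 0, "tz": 0, "yaw": 0, "hand": 1}, {"tx": 0, "ty": 0, "tz": 0, "yaw": 0, "hand": 1}]'

```text
t: 6.42
tcp_pos: [0.5682, -0.2932, 0.0727]
tool_rot: [3.14, 0.0, 1.265]
ft_force: [3.3, -1.3, -2.5]
finger_gap: 0.0134
grip_force: 20.0
```

>>> arm_command --commands '[{"tx": 0, "ty": 0, "tz": -1, "yaw": 0, "hand": 1}, {"tx": 0, "ty": 0, "tz": -2, "yaw": 0, "hand": 1}, {"tx": 0, "ty": 0, "tz": -2.5, "yaw": 0, "hand": 1}, {"tx": 0, "ty": 0, "tz": -2.5, "yaw": 0, "hand": 1}, {"tx": 0, "ty": 0, "tz": 0, "yaw": -9.15, "hand": 1}, {"tx": 0, "ty": 0, "tz": 0, "yaw": -9.15, "hand": 1}, {"tx": 0, "ty": 0, "tz": 0, "yaw": -9.15, "hand": 1}, {"tx": 0, "ty": 0, "tz": 0, "yaw": -9.15, "hand": 1}, {"tx": 0, "ty": 0, "tz": 0, "yaw": 0, "hand": 1}]'

```text
t: 7.55
tcp_pos: [0.5666, -0.2932, 0.1534]
tool_rot: [-3.141, -0.001, 1.901]
ft_force: [0.1, -0.3, -0.4]
finger_gap: 0.0141
grip_force: 20.0
```

```bash
python3 -c "
from h import *
move([.476,.058,.13],109.07)"
```

```text
tcp [ 0.5666 -0.2932  0.1534] yaw 108.94 f [ 0.1 -0.3 -0.4] turn -0.13 shift [np.float64(36.15), np.float64(2.92), np.float64(2.34)] rpy [-3.1413e+00 -8.0000e-04  1.9014e+00] t 7.55
```

>>> arm_command --commands '[{"tx": 4.52, "ty": 0.365, "tz": 0, "yaw": 0, "hand": 1}, {"tx": 4.52, "ty": 0.365, "tz": 0, "yaw": 0, "hand": 1}, {"tx": 4.52, "ty": 0.365, "tz": 0, "yaw": 0, "hand": 1}, {"tx": 4.52, "ty": 0.365, "tz": 0, "yaw": 0, "hand": 1}, {"tx": 4.52, "ty": 0.365, "tz": 0, "yaw": 0, "hand": 1}, {"tx": 4.52, "ty": 0.365, "tz": 0, "yaw": 0, "hand": 1}, {"tx": 4.52, "ty": 0.365, "tz": 0, "yaw": 0, "hand": 1}, {"tx": 4.52, "ty": 0.365, "tz": 0, "yaw": 0, "hand": 1}, {"tx": 0, "ty": 0, "tz": 2.3, "yaw": 0, "hand": 1}, {"tx": 0, "ty": 0, "tz": 0, "yaw": 0, "hand": 1}, {"tx": 0, "ty": 0, "tz": 0, "yaw": 0, "hand": 1}, {"tx": 0, "ty": 0, "tz": 0, "yaw": 0, "hand": 1}]'

```text
t: 9.05
tcp_pos: [0.4774, 0.0576, 0.1304]
tool_rot: [3.14, 0.0, 1.902]
ft_force: [-0.1, -0.2, -0.4]
finger_gap: 0.0141
grip_force: 20.0
```

```bash
python3 -c "
from h import *
move([.476,.058,.0725],109.07)
c=capture('side');o=cv2.resize(c['img'][170:290,220:370],None,fx=5,fy=5,interpolation=cv2.INTER_CUBIC)
# predicted spacer corners (nose level z=.066+.004, blade) for nominal grasp
s=sense();t=s['tcp_pos'];a=s['tool_rot'][2]-np.pi/2;x=np.array([np.cos(a),np.sin(a),0]);y=np.array([-np.sin(a),np.cos(a),0])
for X in(-7,7):
  for Y in(-17,17):
    for Z in(4,38):
      p=np.array([t[0],t[1],t[2]-.0645])+x*X/1e3+y*Y/1e3+np.array([0,0,Z/1e3]);u,v=proj(c,p);cv2.circle(o,(int((u-220+.5)*5),int((v-170+.5)*5)),2,(255,0,0),-1)
cv2.imwrite('pics/s3.png',o[...,::-1])"
```

```text
tcp [0.4774 0.0576 0.1304] yaw 108.95 f [-0.1 -0.2 -0.4] turn -0.12 shift [np.float64(0.08), np.float64(-0.12), np.float64(5.79)] rpy [3.1404 0.     1.9015] t 9.05
```

View pics/s3.png

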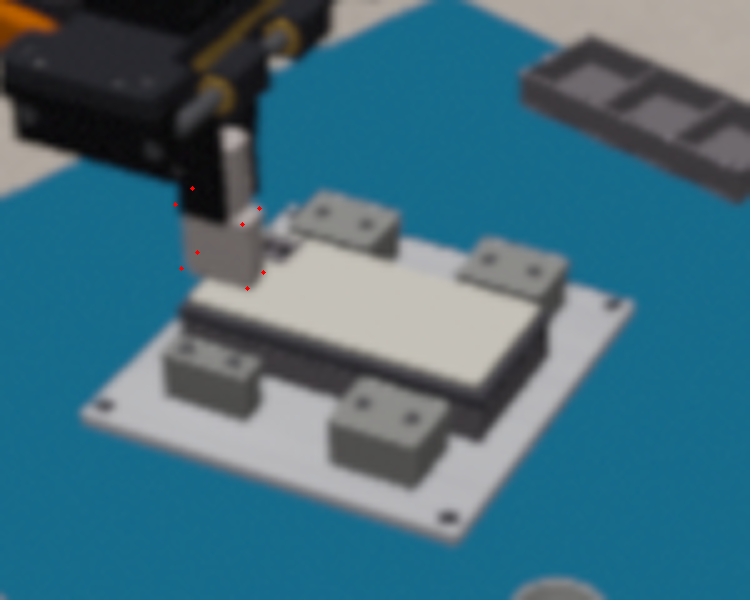

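Spacer hangs upright and matches the predicted corners to about 1 px; it is above the thin-block gap. Lower to the rim, then gently.

>>> arm_command --commands '[{"tx": 0.08, "ty": 0, "tz": 1.4, "yaw": 0, "hand": 1}, {"tx": 0, "ty": 0, "tz": 1.4, "yaw": 0, "hand": 1}, {"tx": 0, "ty": 0, "tz": 0.2, "yaw": 0, "hand": 1}, {"tx": 0, "ty": 0, "tz": 0.2, "yaw": 0, "hand": 1}, {"tx": 0, "ty": 0, "tz": 0.1, "yaw": 0, "hand": 1}, {"tx": 0, "ty": 0, "tz": 0, "yaw": 0, "hand": 1}]'

```text
t: 9.85
tcp_pos: [0.4767, 0.0591, 0.0968]
tool_rot: [3.141, -0.0, 1.904]
ft_force: [0.8, 0.1, -0.7]
finger_gap: 0.0141
grip_force: 20.0
```

```bash
python3 -c "
from h import *
move([.476,.058,.0725],109.07)
c=capture('side');o=cv2.resize(c['img'][200:280,240:340],None,fx=7,fy=7,interpolation=cv2.INTER_CUBIC)
cv2.imwrite('pics/s4.png',o[...,::-1])"
```

```text
tcp [0.4767 0.0591 0.0968] yaw 109.08 f [ 0.8  0.1 -0.7] turn 0.01 shift [np.float64(-0.08), np.float64(-0.1), np.float64(2.43)] rpy [ 3.1411 -0.      1.9038] t 9.85
```

View pics/s4.png

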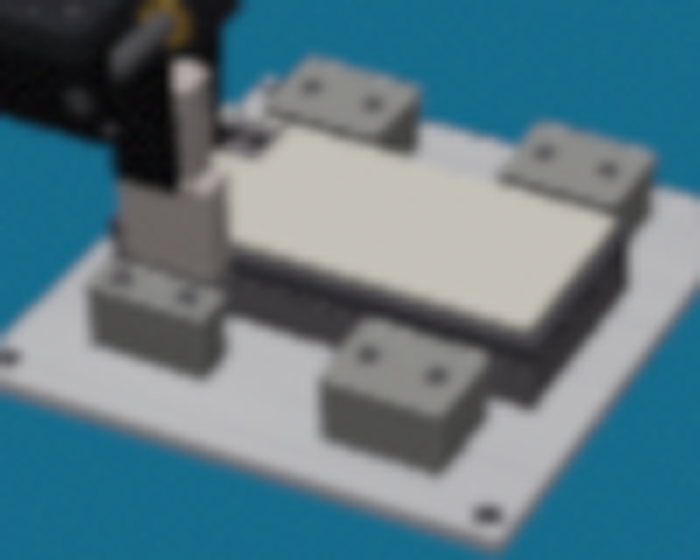

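The nose is already below the rim, behind the thin block's top edge, with no force. Continue slowly through the blade edge.

>>> arm_command --commands '[{"tx": 0, "ty": 0, "tz": 0.15, "yaw": 0, "hand": 1}, {"tx": 0, "ty": 0, "tz": 0.15, "yaw": 0, "hand": 1}, {"tx": 0, "ty": 0, "tz": 0.15, "yaw": 0, "hand": 1}, {"tx": 0, "ty": 0, "tz": 0.15, "yaw": 0, "hand": 1}, {"tx": 0, "ty": 0, "tz": 0, "yaw": 0, "hand": 1}]'

```text
t: 10.52
tcp_pos: [0.4764, 0.059, 0.0904]
tool_rot: [-3.141, -0.0, 1.904]
ft_force: [-0.1, -0.4, -0.7]
finger_gap: 0.0137
grip_force: 20.0
```

>>> arm_command --commands '[{"tx": 0, "ty": 0, "tz": 0.4, "yaw": 0, "hand": 1}, {"tx": 0, "ty": 0, "tz": 0.4, "yaw": 0, "hand": 1}, {"tx": 0, "ty": 0, "tz": 0.4, "yaw": 0, "hand": 1}, {"tx": 0, "ty": 0, "tz": 0.4, "yaw": 0, "hand": 1}, {"tx": 0, "ty": 0, "tz": 0.1, "yaw": 0, "hand": 1}, {"tx": 0, "ty": 0, "tz": 0, "yaw": 0, "hand": 1}]'

```text
t: 11.28
tcp_pos: [0.4765, 0.0591, 0.0735]
tool_rot: [-3.141, 0.0, 1.904]
ft_force: [-0.4, 0.1, -0.0]
finger_gap: 0.0138
grip_force: 20.0
```

>>> arm_command --commands '[{"tx": 0, "ty": 0, "tz": 0.1, "yaw": 0, "hand": 1}, {"tx": 0, "ty": 0, "tz": 0.05, "yaw": 0, "hand": 1}, {"tx": 0, "ty": 0, "tz": 0, "yaw": 0, "hand": 1}]'

```text
t: 11.65
tcp_pos: [0.4766, 0.0591, 0.0722]
tool_rot: [3.141, -0.0, 1.904]
ft_force: [-1.0, 0.3, 0.8]
finger_gap: 0.0135
grip_force: 20.0
```

>>> arm_command --commands '[{"tx": 0, "ty": 0, "tz": 0, "yaw": 0, "hand": 0}, {"tx": 0, "ty": 0, "tz": 0, "yaw": 0, "hand": 0}, {"tx": 0, "ty": 0, "tz": 0, "yaw": 0, "hand": 0}, {"tx": 0, "ty": 0, "tz": 0, "yaw": 0, "hand": 0}, {"tx": 0, "ty": 0, "tz": 0, "yaw": 0, "hand": 0}, {"tx": 0, "ty": 0, "tz": -1.5, "yaw": 0, "hand": 0}, {"tx": 0, "ty": 0, "tz": -2, "yaw": 0, "hand": 0}, {"tx": 0, "ty": 0, "tz": -2.5, "yaw": 0, "hand": 0}, {"tx": 0, "ty": 0, "tz": 0, "yaw": 0, "hand": 0}]'

```text
t: 12.78
tcp_pos: [0.4784, 0.0594, 0.1347]
tool_rot: [3.136, -0.0, 1.904]
ft_force: [0.4, 0.3, -0.4]
finger_gap: 0.0435
grip_force: 0.0
```

```bash
python3 -c "
from h import *
move([.543,.0335,.08],109.07)
move([.543,.0335,.08])
c=capture('side');o=cv2.resize(c['img'][200:280,240:340],None,fx=7,fy=7,interpolation=cv2.INTER_CUBIC)
cv2.imwrite('pics/s5.png',o[...,::-1])"
```

```text
tcp [0.4784 0.0594 0.1347] yaw 109.08 f [ 0.4  0.3 -0.4] turn 0.01 shift [np.float64(-4.56), np.float64(5.26), np.float64(5.47)] rpy [ 3.1362e+00 -2.0000e-04  1.9038e+00] t 12.775
tcp [0.4784 0.0594 0.1347] yaw 109.08 f [ 0.4  0.3 -0.4] turn -0.0 shift [np.float64(-4.57), np.float64(5.26), np.float64(5.47)] rpy [ 3.1362e+00 -2.0000e-04  1.9038e+00] t 12.775
```

View pics/s5.png

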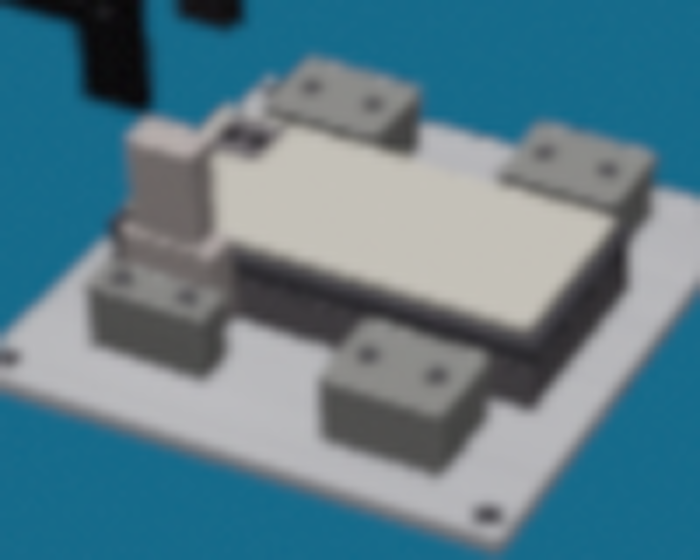

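>>> arm_command --commands '[{"tx": -1.52, "ty": 1.75, "tz": 0, "yaw": 0, "hand": 1}, {"tx": -1.52, "ty": 1.75, "tz": 0, "yaw": 0, "hand": 1}, {"tx": -1.52, "ty": 1.75, "tz": 0, "yaw": 0, "hand": 1}, {"tx": 0, "ty": 0, "tz": 0, "yaw": 0, "hand": 1}, {"tx": 0, "ty": 0, "tz": 1.8, "yaw": 0, "hand": 1}, {"tx": 0, "ty": 0, "tz": 1.8, "yaw": 0, "hand": 1}, {"tx": 0, "ty": 0, "tz": 1.8, "yaw": 0, "hand": 1}, {"tx": 0, "ty": 0, "tz": 0, "yaw": 0, "hand": 1}, {"tx": 0, "ty": 0, "tz": 0, "yaw": 0, "hand": 1}, {"tx": 0, "ty": 0, "tz": 0, "yaw": 0, "hand": 1}]'

```text
t: 14.08
tcp_pos: [0.5416, 0.0332, 0.0788]
tool_rot: [3.14, 0.0, 1.904]
ft_force: [0.4, 0.6, -0.6]
finger_gap: 0.0007
grip_force: 0.0
```

```bash
python3 -c "
from h import *
move([.543,.0335,.066])
c=capture('side');x=np.array([np.cos(.333),np.sin(.333)]);y=np.array([-x[1],x[0]])
print(proj(c,[.4765,.0591,.083]),[proj(c,[*(np.array([.4765,.0591])+x*a+y*b),.083]).round(1) for a in(-.007,.007) for b in(-.012,.012)])
o=cv2.resize(c['img'][170:280,230:340],None,fx=5,fy=5,interpolation=cv2.INTER_CUBIC)
cv2.imwrite('pics/s6.png',o[...,::-1])"
```

```text
tcp [0.5416 0.0332 0.0788] yaw 109.08 f [ 0.4  0.6 -0.6] turn -0.0 shift [np.float64(-0.02), np.float64(0.14), np.float64(1.28)] rpy [3.1401e+00 1.0000e-04 1.9038e+00] t 14.075
[262.88696445 218.59977846] [array([265.9, 221.6]), array([256.5, 218.8]), array([269.2, 218.4]), array([259.9, 215.7])]
```

View pics/s6.png

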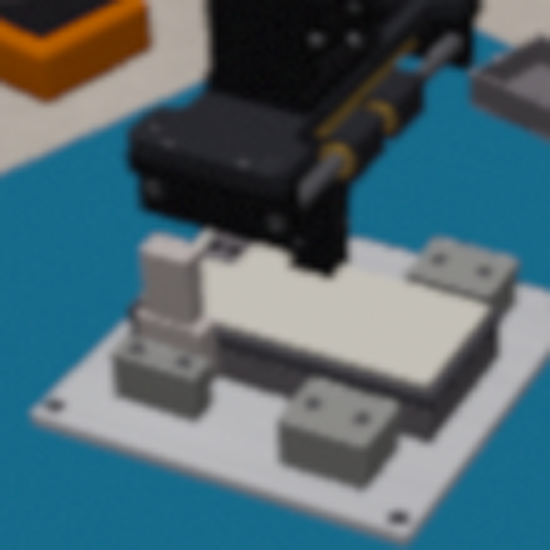

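Spacer top projects within ~1 px of expected (fully down); fingers are over the panel. Press gently.

>>> arm_command --commands '[{"tx": 0, "ty": 0, "tz": 0.6, "yaw": 0, "hand": 1}, {"tx": 0, "ty": 0, "tz": 0.6, "yaw": 0, "hand": 1}, {"tx": 0, "ty": 0, "tz": 0.2, "yaw": 0, "hand": 1}, {"tx": 0, "ty": 0, "tz": 0.2, "yaw": 0, "hand": 1}, {"tx": 0, "ty": 0, "tz": 0.1, "yaw": 0, "hand": 1}, {"tx": 0, "ty": 0, "tz": 0, "yaw": 0, "hand": 1}]'

```text
t: 14.88
tcp_pos: [0.5407, 0.0331, 0.0614]
tool_rot: [-3.141, -0.001, 1.904]
ft_force: [-3.5, -1.1, 5.8]
finger_gap: 0.0007
grip_force: 3.1
```

>>> arm_command --commands '[{"tx": 0, "ty": 0, "tz": 0.1, "yaw": 0, "hand": 1}, {"tx": 0, "ty": 0, "tz": 0.1, "yaw": 0, "hand": 1}, {"tx": 0, "ty": 0, "tz": 0, "yaw": 0, "hand": 1}]'

```text
t: 15.25
tcp_pos: [0.5407, 0.0332, 0.0597]
tool_rot: [-3.141, -0.001, 1.904]
ft_force: [-3.3, -0.3, 9.0]
finger_gap: 0.0003
grip_force: 4.0
```

>>> arm_command --commands '[{"tx": 0, "ty": 0, "tz": 0.1, "yaw": 0, "hand": 1}, {"tx": 0, "ty": 0, "tz": 0, "yaw": 0, "hand": 1}, {"tx": 0, "ty": 0, "tz": 0, "yaw": 0, "hand": 1}]'

```text
t: 15.62
tcp_pos: [0.5407, 0.0331, 0.0594]
tool_rot: [-3.141, -0.001, 1.904]
ft_force: [-5.6, 0.6, 12.5]
finger_gap: 0.0003
grip_force: 6.4
```

>>> arm_command --commands '[{"tx": 0, "ty": 0, "tz": 0.07, "yaw": 0, "hand": 1}, {"tx": 0, "ty": 0, "tz": 0, "yaw": 0, "hand": 1}, {"tx": 0, "ty": 0, "tz": 0, "yaw": 0, "hand": 1}, {"tx": 0, "ty": 0, "tz": 0, "yaw": 0, "hand": 1}]'

```text
t: 16.12
tcp_pos: [0.5407, 0.0332, 0.0593]
tool_rot: [-3.141, -0.002, 1.904]
ft_force: [-7.4, 0.0, 17.7]
finger_gap: 0.0007
grip_force: 8.9
```

Hard stop reached (z steady at 0.0593, about 18 N), well under 45 N.

```bash
python3 -c "
from h import *
print(hand_in())"
```

```text
the job is handed in; nothing more can be done
None
```

The spacer is standing fully down in the wide gap beside the thin block and let go, and the panel was handed in held against its hard stop (flush) at about 18 N, under the 45 N crack limit; the judge's verdict was not shown.

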